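# Fit the stop rod over the limit switch

## Robot

A 6-joint arm with a two-finger parallel gripper is mounted at the origin on the work surface. World frame = base frame: x ahead of the robot, y to its left, z up, the work surface at z = 0. Lengths are in mm, angles in rad, forces in N, time in s.
With the tool pointing down it reaches from about 400 to 825 mm from the base axis. Payload 7 kg.
Tool frame: the origin (TCP) lies at the very end of the fingers, on their centre line; the grasp point (between the pads) lies 19 mm behind it; z points along the fingers, y is the line along which they close (so a half turn about z gives the same grasp; the last joint's range is limited). The gripper opens to 88 mm and grips with 3 to 60 N. Pads are 19 mm wide; open, the fingers measure 130 mm over their backs; the gripper's body (78 mm by 193 mm) begins 47 mm behind the grasp point.
Start: joints at [-0.977, 0.359, 0.012, 0, -1.224, -0.288], TCP at [203.186, -643.67, 226.561] pointing down, gripper open.
Joint ranges: [-3.07, 3.07], [-1.43, 2.12], [-1.02, 1.25], [-3.03, 1.67], [-3.05, -0], [-3.03, 3.03]. Speed limits (rad/s): [2.39, 2.39, 3.01, 3.14, 3.14, 3.14].

## Interface

Orientations are given as a unit quaternion [x, y, z, w].
In Python, from plant import bot gives the robot as it stands. Calls block until the motion is done:
- bot.move_ptp(position, orientation): joint-space move of the TCP to a pose.
- bot.line_to(position, velocity=150, ori=None): straight line of the TCP; ori=None keeps the orientation; velocity is the mean speed in mm/s.
- bot.move_joints(angles): joint-space move.
- bot.move_gripper(opening, force=None): finger opening in mm; force is the grip in N (None keeps the last); returns when the fingers have stopped.
- bot.pause(seconds).
- bot.solve_ik(position, orientation): joint angles nearest the present ones, or None.
- bot.read_state(): the state.
- bot.camera(name): name is "side" or "top" or "wrist"; returns the picture (400x640x3 uint8, red, green, blue); there is no depth.
- bot.get_calibration(name): a dict with "fx", "fy", "cx", "cy" (pixels), "view" (4x4, takes a point from world to camera coordinates); the wrist camera has in their place "T_tool_cam" (4x4, takes a point from camera to tool coordinates, whose origin is the TCP and whose axes are the flange's). Camera axes: x right, y up, looking along -z (the intrinsics and any distortion apply to the point x, -y, -z); pixel columns grow to the right and rows downward; lengths in mm; the calibration is good to about 2 mm. A picture is of the moment at which its call begins: read the wrist's pose just before it. get_calibration takes no time and is no camera call.
A pose or a line that the arm cannot do raises bot.Unreachable and nothing moves.
- bot.close_job(): hands the job in; it is judged then, once.
The state is a dict: "t": time; "joint_pos": joint angles; "qvel": joint speeds; "tau": joint torques, N m; "tcp_pos": TCP position; "eef_rot": TCP orientation; "contact_force": force on the tool from outside, world axes, zero at the start; "moment": the same for the moment, N m; "width": finger opening in mm; "finger_force": force on a finger pad.
Only numpy, scipy, OpenCV 4.12 (cv2) and the standard library are available. Lean on these libraries where they do the work, as an engineer would, in place of code of your own. Each camera call takes 0.05 s, during which the arm holds its last target. There are 200 camera calls.

## Task

Take the longer of the two flanged stop rods out of the pin rack and put it down through the hole of the test stand's crosshead bar that lies directly above the grey limit switch (not the one above the round rubber buffer). Keep hold of it until its flange is down on the bar, then let go and leave it hanging upright in the hole.

Things in the scene. Friction and masses are not known exactly. Their poses are not given: they have to be found in the camera images.
- stop_rod_grip (a point): Grip centre of the loose long steel stop rod, upright in the rack. From below: shank 16 mm thick, 80 long (lowest 8 tapered to 10 mm); flange 46 mm across, 6 thick; grip 24 mm across, 40 tall. Point: on the axis, 20 mm below the rod's top, 26 above the flange's underside, 106 above the tip; z up the rod. 0.25 kg. Bystanders in the rack: a like rod, shank 45 mm (35 mm lower); a plain dowel.
- pin_rack: Fixed aluminium block, 64 mm (x) by 214 mm (y), 40 mm tall, with three sockets in a row along its y axis at -70, 0 and +70 mm, 30 mm deep, 1.5 mm play: pins lift straight out. Which pin is in which varies. Origin: centre of its underside, on the bench, z up. Fingers closing along its x axis stay clear of the neighbouring pins.
- test_stand: Fixed stand: grey base plate 160 mm (x) by 300 mm (y), a steel column in its middle, and on that a level steel crosshead bar 60 mm (x) by 270 mm (y), 14 mm thick, upper face 150 mm above the bench. The bar has two holes, at y -100 and +100 mm; between them a black clamp 60 by 60 mm stands 16 mm above the bar. Origin: centre of its underside, on the bench, z up.
- switch_hole (a point): Centre, at the bar's upper face, of the 30 mm through hole above the limit switch (grey box 110 mm long, white cover, brass plunger, on the base plate); a round black rubber buffer is under the other hole. Which side varies. Axes as the stand's: y along the bar, z up. With the rod seated (flange on the bar) its grip's centre is 26 mm above this point and its tip is clear of the switch.
Not all that is in view belongs to the job. Leave any brown or pink look-alike of the part that bears stop_rod_grip alone.

How it is judged (in metres and radians):
On the way:
1. the long rod is through the switch-side hole with its flange within 15 mm of the bar while the gripper is still at its grip (horizontal distance between stop_rod_grip and switch_hole below 0.014 m and angle between stop_rod_grip's own z axis and vertical below 0.17 rad and z of stop_rod_grip in the frame of switch_hole below 0.041 m and distance between the grasp point and stop_rod_grip below 0.04 m), for 0.1 s.
At the end, for the whole second after the job is handed in: The long stop rod hangs in the hole above the limit switch: its grip's centre within 14 mm of the hole's axis and 18 to 34 mm above the bar's upper face (seated: 26 mm), upright within 10 degrees, and released (horizontal distance between stop_rod_grip and switch_hole below 0.014 m and z of stop_rod_grip in the frame of switch_hole between 0.018 and 0.034 m and angle between stop_rod_grip's own z axis and vertical below 0.17 rad); the robot touches nothing.
It also fails if it takes over 38 s, if anything falls off the work surface, if the arm or the gripper's body presses on something with over 40 N, if the wrist force passes 120 N, or if a joint passes its speed limit or range.

## Working session

There is one attempt and no reset: what is moved stays moved. The work goes in short steps, each a Python script; the robot and the scene stay as the last script left them, time stands still between calls to the robot, and variables do not carry over. Pictures are saved under pics/ and viewed, at most 10 in all, crops included, and the job is handed in when it is done.

```bash
ls; mkdir -p pics; python3 - <<'E'
from plant import bot
import cv2, numpy as np
for n in ("top","side"):
    im=bot.camera(n); cv2.imwrite(f"pics/{n}0.png",im[:,:,::-1])
    c=bot.get_calibration(n); print(n,{k:(np.round(v,4).tolist()) for k,v in c.items()})
print(bot.get_calibration("wrist")); print(bot.read_state())
E
```

```text
pics
top {'fx': 514.8752, 'fy': 514.8752, 'cx': 320.8101, 'cy': 196.3591, 'view': [[0.0125, -0.9996, 0.0239, -49.2514], [0.9923, 0.0153, 0.1232, -553.748], [-0.1236, 0.0221, 0.9921, -1304.1441], [0.0, 0.0, 0.0, 1.0]]}
side {'fx': 520.1473, 'fy': 520.1473, 'cx': 315.1369, 'cy': 193.5982, 'view': [[-0.5312, -0.8471, 0.0161, 264.1083], [0.5706, -0.3436, 0.7459, -368.0902], [-0.6263, 0.4055, 0.6658, -982.7644], [0.0, 0.0, 0.0, 1.0]]}
{'fx': 291.3414320176961, 'fy': 291.3414320176961, 'cx': 313.73983079573185, 'cy': 204.9475465374912, 'T_tool_cam': array([[-4.57527333e-04,  9.67901798e-01,  2.51328273e-01,
         6.64238649e+01],
       [ 9.99999517e-01,  6.61364128e-04, -7.26573316e-04,
        -4.40118595e-01],
       [-8.69471123e-04,  2.51327819e-01, -9.67901633e-01,
        -1.56966047e+02],
       [ 0.00000000e+00,  0.00000000e+00,  0.00000000e+00,
         1.00000000e+00]])}
{'t': 0.1, 'joint_pos': array([-9.76899282e-01,  3.59309543e-01,  1.11434769e-02, -3.48153693e-04,
       -1.22411645e+00, -2.88104887e-01]), 'qvel': array([-0.00155192, -0.00087487,  0.0004425 ,  0.00019635, -0.00035364,
       -0.00147955]), 'tau': array([-9.58398268e-04, -5.84160340e+01,  2.93752205e+01,  7.01545671e+00,
        1.02947128e-02, -5.56942882e-05]), 'tcp_pos': array([ 203.05701415, -643.25627047,  225.70989986]), 'eef_rot': array([-1.52242439e-01,  9.88342886e-01,  7.41865255e-04, -1.69170472e-04]), 'contact_force': array([ 0.6559466 ,  0.36353541, -0.2837784 ]), 'moment': array([0.00247249, 0.00736446, 0.00091134]), 'finger_force': 0.0, 'width': 87.84046656376721}
```

View pics/top0.png

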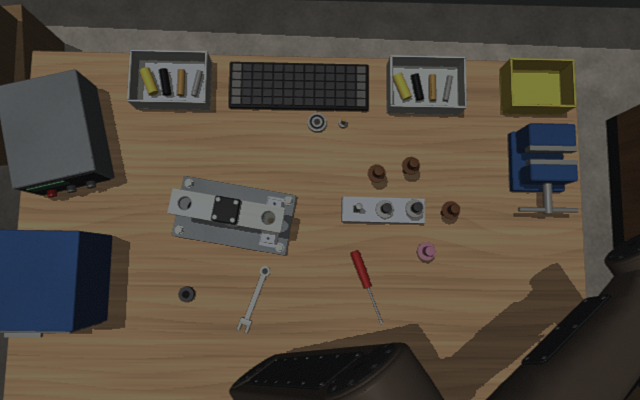

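View pics/side0.png

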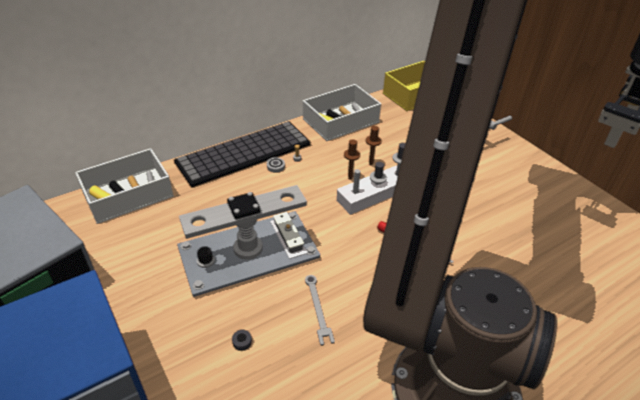

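Top: the rack's pins are the dowel (359,208), a rod (386,209) and a rod (416,208). The brown (377,173), (411,165), (451,210) and pink (427,252) pieces are look-alikes. The stand's holes are at (184,203) and (268,218). Side: the white-covered switch is at (290,232), under the right (-y) hole, and the buffer at (205,257) is under the left one. The right-hand rod looks taller in the side view, so I'll check it in an enlarged crop and measure.

```bash
cat > h.py <<'E'
from plant import bot
import cv2, numpy as np
def ray(uv,name):
    """world origin and directions of pixel rays of a fixed camera"""
    c=bot.get_calibration(name); V=np.array(c["view"]); uv=np.atleast_2d(uv).astype(float)
    d=np.c_[(uv[:,0]-c["cx"])/c["fx"],-(uv[:,1]-c["cy"])/c["fy"],-np.ones(len(uv))]
    R=V[:3,:3]; return -R.T@V[:3,3], d@R
def onplane(uv,z,name="top"):
    o,d=ray(uv,name); return o+d*((z-o[2])/d[:,2])[:,None]
def proj(p,name):
    c=bot.get_calibration(name); q=np.array(c["view"])@np.r_[p,1]
    return np.array([c["cx"]+c["fx"]*q[0]/-q[2], c["cy"]+c["fy"]*q[1]/q[2]])
E
python3 - <<'E'
from h import *
t=cv2.imread("pics/top0.png"); s=cv2.imread("pics/side0.png")
a=cv2.resize(t[180:240,335:435],(800,480),interpolation=cv2.INTER_CUBIC)[:,:]
b=cv2.resize(t[165:265,160:305],(435,300),interpolation=cv2.INTER_CUBIC)
c=cv2.resize(s[110:220,320:430],(360,300)[:2],interpolation=cv2.INTER_CUBIC)
a=cv2.resize(a,(500,300))
out=np.zeros((600,800,3),np.uint8); out[:300,:500]=a; out[300:,:435]=b; out[300:,436:796]=c
cv2.imwrite("pics/crop1.png",out)
hsv=cv2.cvtColor(t,cv2.COLOR_BGR2HSV)
m=((hsv[...,1]<45)&(hsv[...,2]>110)).astype(np.uint8)
for nm,(x0,x1,y0,y1) in dict(rack=(335,432,190,230),bar=(160,300,180,240)).items():
    k=np.zeros_like(m); k[y0:y1,x0:x1]=m[y0:y1,x0:x1]
    cs,_=cv2.findContours(k,cv2.RETR_CCOMP,cv2.CHAIN_APPROX_NONE)
    for q in sorted(cs,key=cv2.contourArea)[::-1][:4]: print(nm,cv2.contourArea(q),cv2.minAreaRect(q),cv2.boundingRect(q))
E
```

```text
rack 1894.0 ((383.23797607421875, 209.19561767578125), (82.18621063232422, 24.315446853637695), 1.5481575727462769) (342, 196, 83, 27)
rack 355.5 ((414.0, 209.5), (20.0, 23.0), 0.0) (404, 198, 21, 24)
rack 305.0 ((384.20001220703125, 209.40005493164062), (20.57182502746582, 19.677398681640625), 63.43495178222656) (374, 199, 21, 22)
rack 112.5 ((359.0, 208.0), (14.0, 12.0), 0.0) (352, 202, 15, 13)
bar 1175.5 ((264.0329895019531, 210.81007385253906), (48.74656295776367, 36.45283508300781), 9.865806579589844) (237, 196, 55, 36)
bar 1020.0 ((190.48321533203125, 203.76173400878906), (43.73596954345703, 25.0830135345459), 10.007980346679688) (167, 188, 48, 32)
bar 189.5 ((184.25, 202.75), (15.55634880065918, 14.849242210388184), 45.0) (176, 195, 17, 17)
bar 189.5 ((267.7500305175781, 217.25003051757812), (15.55634880065918, 14.849242210388184), 45.0) (260, 209, 17, 17)
```

View pics/crop1.png

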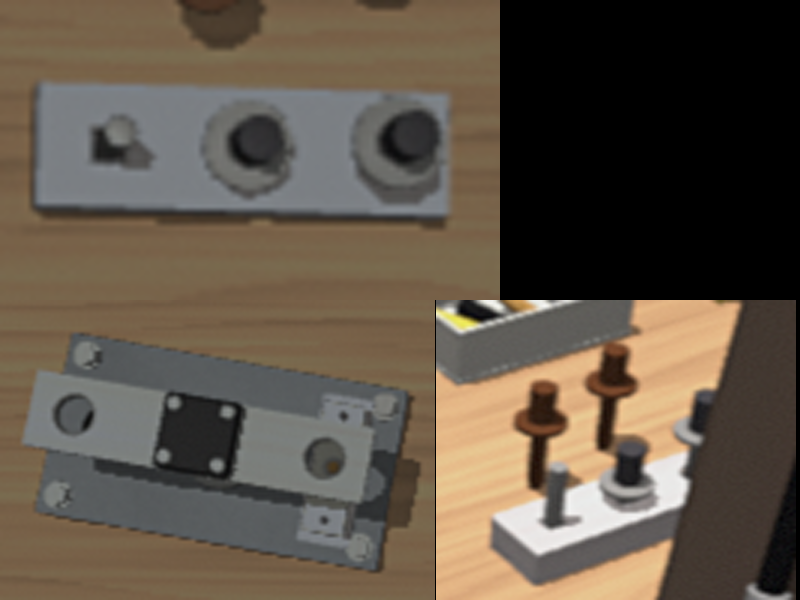

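The right-hand rod (416,208) is the long one: its shank shows above the rack in the side view, while the middle rod's flange sits close to the block. The brass plunger shows through the right hole (268,217), so that is the switch hole. Next I compute positions and look with the wrist camera.

```bash
cat >> h.py <<'E'
from scipy.spatial.transform import Rotation as Rn
def down(yaw):
    """tool pointing down, tool y (closing line) along world direction yaw"""
    y=np.array([np.cos(yaw),np.sin(yaw),0]); z=np.array([0,0,-1.]); x=np.cross(y,z)
    return Rn.from_matrix(np.c_[x,y,z]).as_quat()
def best(pos,yaw):
    """orientation among the two half-turn equivalents with least last-joint travel"""
    q0=bot.read_state()["joint_pos"]; c=[]
    for k in (0,np.pi):
        q=bot.solve_ik(list(pos),list(down(yaw+k)))
        if q is not None: c.append((np.abs(np.array(q)-q0).max(),k,q))
    return sorted(c,key=lambda a:a[0])
def wrist(name):
    s=bot.read_state(); im=bot.camera("wrist"); cv2.imwrite(f"pics/{name}.png",im[:,:,::-1])
    np.save(f"pics/{name}.npy",np.r_[s["tcp_pos"],s["eef_rot"]]); return im
def wplane(uv,z,name):
    s=np.load(f"pics/{name}.npy"); R=Rn.from_quat(s[3:]).as_matrix(); c=bot.get_calibration("wrist")
    T=c["T_tool_cam"]; uv=np.atleast_2d(uv).astype(float)
    d=np.c_[(uv[:,0]-c["cx"])/c["fx"],-(uv[:,1]-c["cy"])/c["fy"],-np.ones(len(uv))]
    d=d@T[:3,:3].T@R.T; o=R@T[:3,3]+s[:3]; return o+d*((z-o[2])/d[:,2])[:,None]
E
python3 - <<'E'
from h import *
np.set_printoptions(precision=1,suppress=True)
print("rodtop",onplane([417.4,206.6],136),"flange",onplane([414.4,208.6],96))
r=onplane([[342.5,197],[424.5,199],[341.5,221.5],[424,223]],40); print("rack",r,r.mean(0))
d=(r[1]-r[0]+r[3]-r[2]); ry=np.arctan2(d[1],d[0]); print("rack y yaw",np.degrees(ry), np.linalg.norm(d)/2)
h=onplane([[184.2,202.7],[267.8,217.2]],150); d=h[1]-h[0]; print("holes",h,np.degrees(np.arctan2(d[1],d[0])),np.linalg.norm(d))
for nm,p,y in (("rod",[*onplane([417.4,206.6],136)[0][:2],97],ry+np.pi/2),("hole",[*h[1][:2],300],ry+np.pi/2)):
    for b in best(p,y): print(nm,b[0],b[1],np.round(b[2],2))
E
```

```text
rodtop [[ 520.5 -272.2  136. ]] flange [[ 519.7 -273.1   96. ]]
rack [[ 552.9  -97.7   40. ]
 [ 551.  -311.3   40. ]
 [ 489.3  -95.6   40. ]
 [ 488.4 -309.2   40. ]] [ 520.4 -203.4   40. ]
rack y yaw -90.37488331775936 213.63509796820935
holes [[520.  282.8 150. ]
 [488.6  85.4 150. ]] -99.040425404603 199.90299384848677
rod 0.8277654861399261 3.141592653589793 [-0.1  0.3 -0.3  0.  -0.9  0.1]
rod 2.7108969188872374 0 [-0.1  0.3 -0.3  0.  -0.9 -3. ]
hole 1.5469981538576398 3.141592653589793 [ 0.6  0.  -0.2  0.  -1.3 -0.6]
hole 2.853055720574635 0 [ 0.6  0.  -0.2  0.  -1.3  2.6]
```

```bash
python3 - <<'E'
from h import *
p=[520,-273]; q=list(down(np.pi-0.0065))
bot.move_ptp([*p,230],q); bot.pause(.2)
wrist("w1"); s=bot.read_state(); print(s["t"],s["tcp_pos"],s["contact_force"])
E
```

```text
2.125 [ 519.72656614 -273.63126883  229.92466776] [-0.28939498  0.54589685  0.62331066]
```

View pics/w1.png

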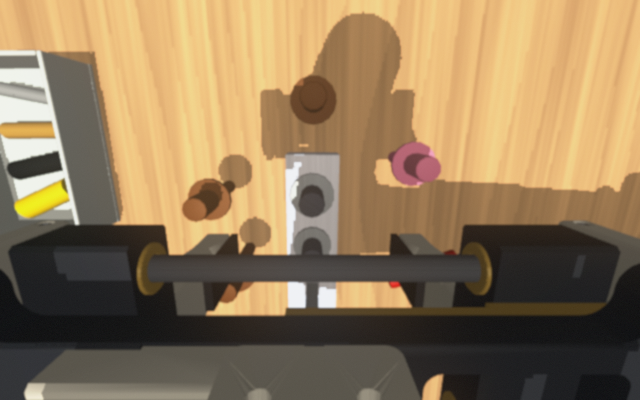

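Wrist view: the long rod's top is at (312,200) between the fingers, the short rod behind it is at (312,245), and the brown ones are at (313,97), (200,205) and (235,280). I'll check the axis and the browns' clearance.

```bash
python3 - <<'E'
from h import *
np.set_printoptions(precision=1,suppress=True)
im=cv2.imread("pics/w1.png"); g=cv2.cvtColor(im,cv2.COLOR_BGR2GRAY)
k=(g[180:222,292:336]<90).astype(np.uint8); cs,_=cv2.findContours(k,0,1)
c=max(cs,key=cv2.contourArea); print(cv2.boundingRect(c)+np.array([292,180,0,0]),cv2.contourArea(c))
print("rodtop wrist",wplane([[312,200],[312,196]],136,"w1"))
t=cv2.imread("pics/top0.png"); print("browns",onplane([[377,171],[411,162],[451,208]],126),onplane([[377,171],[411,162],[451,208]],90))
E
```

```text
[299 185  26  32] 599.0
rodtop wrist [[ 522.1 -280.4  136. ]
 [ 522.1 -284.   136. ]]
browns [[ 607.6 -176.   126. ]
 [ 631.4 -259.7  126. ]
 [ 519.4 -356.3  126. ]] [[ 613.9 -180.8   90. ]
 [ 638.4 -266.9   90. ]
 [ 523.2 -366.3   90. ]]
```

The wrist ray to the disc centre (312,204) agrees within 4 mm, and the brown ones are clear of the fingers. Now the grasp and lift.

```bash
python3 - <<'E'
from h import *
np.set_printoptions(precision=2,suppress=True)
bot.line_to([521,-274.5,104],velocity=90); s=bot.read_state(); print(s["tcp_pos"],s["contact_force"])
bot.move_gripper(20,force=35); s=bot.read_state(); print(s["width"],s["finger_force"],s["contact_force"],s["moment"])
if s["width"]>22:
    bot.line_to([521,-274.5,160],velocity=60); s=bot.read_state(); print(s["contact_force"],s["moment"])
    bot.line_to([521,-274.5,285],velocity=120); bot.pause(.2)
s=bot.read_state(); print(s["t"],s["tcp_pos"],s["width"],s["finger_force"],s["contact_force"],s["moment"])
wrist("w2"); im=bot.camera("side")[:,:,::-1]; cv2.imwrite("pics/s2.png",im)
E
```

```text
[ 521.37 -274.61  104.62] [ 0.4  -0.6  -0.27]
23.38442153707224 34.98692750930786 [ 0.82  0.28 -0.63] [ 0.1  -0.18 -0.01]
[-0.56 -0.41 -2.6 ] [ 0.07  0.05 -0.01]
7.1917 [ 520.82 -274.44  284.33] 23.376251573903858 34.98331546783447 [ 0.56  0.41 -3.07] [ 0.03  0.04 -0.01]
```

View pics/s2.png

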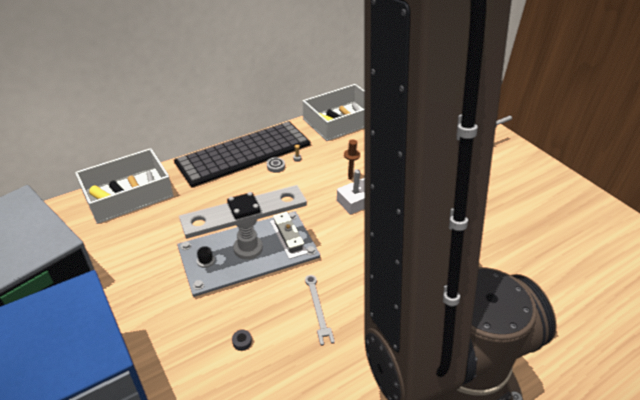

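It is held: width 23.4 mm and about 2.5 N of load. The side view shows the arm blocking the rack, with the stand undisturbed. Next I move over the hole and check.

```bash
python3 - <<'E'
from h import *
np.set_printoptions(precision=2,suppress=True)
bot.line_to([488.6,85.4,285],velocity=170,ori=list(down(np.pi-0.158))); bot.pause(.2)
bot.line_to([488.6,85.4,262],velocity=60);bot.pause(.3)
s=bot.read_state(); print(s["t"],s["tcp_pos"],s["width"],s["contact_force"],s["moment"])
wrist("w3"); im=bot.camera("side")[:,:,::-1]; tp=bot.camera("top")[:,:,::-1]
w=cv2.imread("pics/w3.png")
out=np.zeros((600,800,3),np.uint8)
out[:300,:400]=cv2.resize(im[110:260,160:360],(400,300)); out[:300,400:]=cv2.resize(tp[140:260,160:320],(400,300)); out[300:,:480]=cv2.resize(w,(480,300))
cv2.imwrite("pics/s3.png",im); cv2.imwrite("pics/c3.png",out)
print(proj([488.6,85.4,150],"side"),proj([488.6,85.4,168],"side"))
E
```

```text
10.6 [488.73  85.46 262.26] 23.247457260323724 [ 0.33 -0.09 -3.01] [ 0.01  0.08 -0.01]
[285.68 196.65] [285.5  190.57]
```

View pics/c3.png

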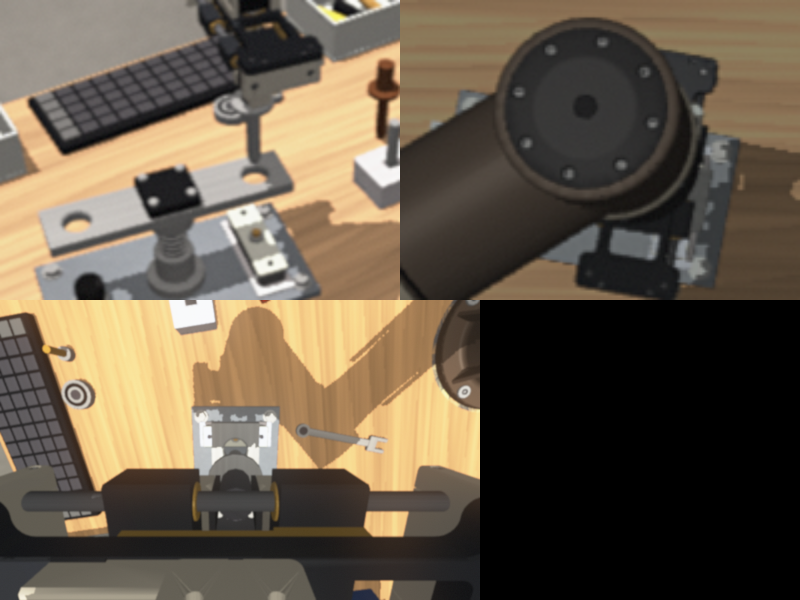

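In the side view the tip (287,190) is directly above the switch hole (287,197), and the white-covered switch is under it. I'll lower while watching the force.

```bash
python3 - <<'E'
from h import *
np.set_printoptions(precision=2,suppress=True)
f0=bot.read_state()["contact_force"]; ok=True
for z in (240,220,200,182,174,170,168,167,166,165,164,163,162,161):
    bot.line_to([488.6,85.4,z],velocity=60 if z>180 else 20)
    s=bot.read_state(); f=s["contact_force"]-f0
    if z<=174: print(z,s["tcp_pos"][2],f)
    if np.linalg.norm(f)>6: print("contact at",z,f,s["moment"]); break
bot.pause(.2); s=bot.read_state(); print(s["t"],s["tcp_pos"],s["width"],s["contact_force"]-f0,s["moment"])
im=bot.camera("side")[:,:,::-1]; cv2.imwrite("pics/c4.png",cv2.resize(im[110:260,180:380],(800,600)))
E
```

```text
174 173.97930631315842 [ 0.26 -0.48 -0.26]
170 169.8414877426345 [1.27 0.02 0.39]
168 167.85980182021865 [ 0.69 -0.94  0.13]
167 166.96409756917876 [ 0.53  0.06 -1.79]
166 165.93470150592617 [ 0.51  0.28 -0.24]
165 164.92278016569858 [ 0.11  0.17 -1.59]
164 164.07476329145902 [ 0.87 -0.59  0.88]
163 163.9716308443906 [-2.8  -0.05  9.27]
contact at 163 [-2.8  -0.05  9.27] [ 0.13  1.36 -0.04]
15.2833 [488.87  85.43 163.96] 23.518005761493445 [-2.41 -1.75  8.2 ] [0.12 1.36 0.03]
```

View pics/c4.png

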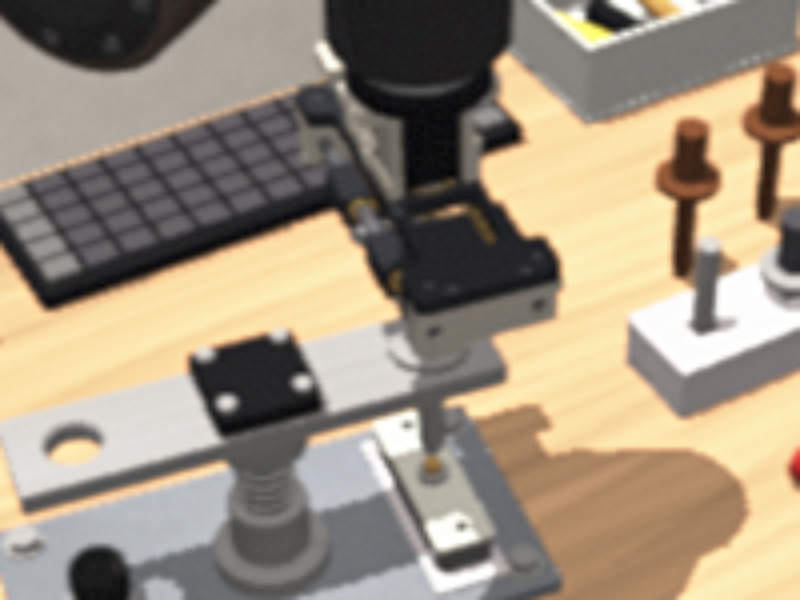

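The flange is on the bar at TCP z 164, as predicted, and the shank shows below the bar above the plunger (430,440). Releasing and retreating.

```bash
python3 - <<'E'
from h import *
np.set_printoptions(precision=2,suppress=True)
bot.line_to([488.6,85.4,164.2],velocity=20); bot.pause(.2)
bot.move_gripper(80); bot.pause(.3)
bot.line_to([488.6,85.4,290],velocity=90)
q=bot.read_state()["joint_pos"].copy(); q[0]-=0.7; bot.move_joints(list(q)); bot.pause(.3)
s=bot.read_state(); print(s["t"],s["tcp_pos"],s["width"],s["contact_force"])
im=bot.camera("side")[:,:,::-1]; tp=bot.camera("top")[:,:,::-1]
out=np.zeros((300,800,3),np.uint8); out[:,:400]=cv2.resize(im[110:260,160:360],(400,300)); out[:,400:]=cv2.resize(tp[150:270,160:320],(400,300))
cv2.imwrite("pics/c5.png",out)
print("top exp. grip top",proj([488.6,85.4,196],"top"),"side",proj([488.6,85.4,196],"side"))
E
```

```text
20.275 [ 428.85 -248.75  289.39] 79.79155780858565 [ 0.03  0.16 -0.08]
top exp. grip top [266.22 215.52] side [285.22 180.85]
```

View pics/c5.png

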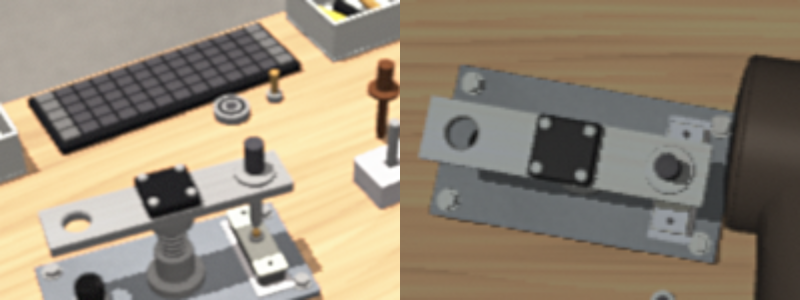

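The rod hangs upright in the switch hole with its flange flat on the bar. Its grip top is at about (267,216) in the top view, against (266,215.5) expected. Handing in.

```bash
python3 -c "
from plant import bot
print(bot.close_job())"
```

```text
the job is handed in; nothing more can be done
None
```

The long stop rod hangs upright in the hole above the limit switch, released with its flange on the bar, and the job was handed in at about 20 s; no verdict was returned.

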